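# Back off the hand chuck two turns to free a glass blank

## Task

The glass blank on the bench is still clamped in the three-jaw hand chuck. With a fingertip on the outside of the chuck's knurled ring, stroke the ring round anticlockwise (seen from above) to loosen it by two full turns and leave it there, so that the jaws stand a little clear of the glass. Do not reach down over the chuck to grip it, do not touch the glass, and do not disturb the other things on the bench.

Things in the scene. Friction and masses are not known exactly. Their poses are not given: they have to be found in the camera images.
- chuck: hand chuck on a grey bench stand that cannot shift. Origin: centre of the stand's underside on the bench, on the chuck's vertical axis; z up, x is the stand's yaw. Base plate 150 x 150 x 14 mm, on it a waisted pedestal (100 mm across at its foot, 92 mm just under the ring), then the knurled ring, z 42 to 66 mm. A small brass pip in the plate, 68 mm from the axis on the -x side, is the fixed mark
- chuck_centre (a point): point on the chuck's axis at half height of the knurled ring, 54 mm above the bench
- chuck_face (a point): centre of the chuck's fixed steel face inside the ring, 80 mm across, 70 mm above the bench. Three stepped steel jaws 13 mm wide slide radially on it, along the chuck's +x and at 120 deg either side. Their tops are 88 mm above the bench; clamped they cover radius 22.2 to 40.2 mm, and each full turn of the ring moves them 4 mm outward (12 mm at most)
- brake_knob (a point): black ball, 14 mm across, on the brake lever of the stand, 66 mm from the axis and 27 mm above the bench on the chuck's +x side; already locked, fixed, only to be kept clear of
- ring (a joint): turn of the knurled ring about the vertical axis, rad: 0 = tight, as at the start; grows anticlockwise seen from above (loosening), 6.283 per turn, stops at 18.85. Dark steel, 104 mm across over its 60 upright ridges (2 mm high), 24 mm tall, top 66 mm above the bench. Friction 0.10 N m (2 N along the rim): pressing inward on the rim with 5 N or so and moving along it carries it round; it stays where left
- ring_mark (a point): top of a small brass screw head, 9 mm across, set in the ring's top face 45 mm from the axis: the only mark on the ring. With the ring tight it points to the chuck's -x, in line with the brass pip in the base plate; it comes round again once per full turn
- blank: clear glass blank, a low dome 44 mm across and 25.5 mm tall, standing loose on the chuck's face between the jaws (which stand against it, within 0.3 mm); origin under its centre, 70 mm above the bench; its top is 95.5 mm above the bench
- tumbler: clear glass tumbler, 74 mm across, 88 mm tall, standing on the left of the chuck; origin under its centre
- paperweight: domed green glass paperweight, 66 mm across, 50 mm tall, standing behind the chuck; origin under its centre
- handpad: flat black hand-grinding pad, 88 x 54 x 21 mm, lying on the right of the chuck; origin under its centre
- jacks: steel glassworker's jacks, like big tweezers 250 mm long, 60 mm wide, 16 mm high, lying far to the left; origin under the middle
- ladle: wooden shaping block, a cup 80 mm across and 46 mm tall with a 165 mm handle, lying far to the right; origin under the cup
- calipers: steel calipers 165 mm long, 80 mm wide, 9 mm high, lying near the robot on its left; origin under the middle
- gritjar: clear jar with a steel cap, 60 mm across, 75 mm tall, far to the right; origin under its centre
- waxcake: pale cake of wax, 70 x 50 x 28 mm, near the robot on its right; origin under its centre

How it is judged:
On the way, in this order (a step that is already met when the one before it is completed fails the run):
1. the ring has been turned back one full turn (value of joint ring above 6.28 rad), for 0.1 s.
2. the ring has been turned back two full turns (value of joint ring between 11.966 and 13.166 rad), for 0.2 s.
At the end, for the whole second after the job is handed in: The ring rests two full turns loose (12.57 rad, within 0.6 rad, about a tenth of a turn), and the glass blank still stands upright on the chuck's face, within 6 mm of where it was (all of step 2 and velocity of joint ring between -0.05 and 0.05 rad/s and angle between blank's own z axis and vertical below 0.1 rad and z of blank in the frame of chuck between 0.066 and 0.074 m and distance of blank from where it was at the start of the episode below 0.006 m); the robot touches nothing.
It fails at once if the glass blank is touched, lifted, tipped or pushed along (not (angle between blank's own z axis and vertical below 0.1 rad and z of blank in the frame of chuck between 0.066 and 0.074 m and distance of blank from where it was at the start of the episode below 0.006 m) or contact force between blank and the fingers above 1 N or contact force between blank and the arm above 1 N).
It fails at once if the gripper is brought down astride the chuck to grip it (horizontal distance between the grasp point and chuck_centre below 0.03 m and height (world z) of the grasp point below 0.095 m).
It fails at once if another thing on the bench is moved by more than 15 mm (distance of any of tumbler, paperweight, handpad, jacks, ladle, calipers, gritjar, waxcake from where it was at the start of the episode above 0.015 m).
It also fails if it takes over 61 s, if anything falls off the work surface, if the arm or the gripper's body presses on something with over 40 N, if the wrist force passes 120 N, or if a joint passes its speed limit or range.

## Robot

A 6-joint arm with a two-finger parallel gripper is mounted at the origin on the work surface. World frame = base frame: x ahead of the robot, y to its left, z up, the work surface at z = 0. Lengths are in m, angles in rad, forces in N, time in s.
With the tool pointing down it reaches from about 0.375 to 0.925 m from the base axis. Payload 5.7 kg.
Tool frame: the origin (TCP) lies on the centre line of the jaws, within the pads' length; the fingertips stand 22 mm ahead of it and the grasp point (between the pads) lies 3 mm ahead of it; z points along the fingers, y is the direction in which the jaws open and shut (so a half turn about z gives the same grasp; the last joint's range is limited). The gripper opens to 85 mm and grips with 20 to 120 N. Pads are 22 mm wide; open, the fingers measure 114 mm over their backs; the gripper's body (76 mm by 85 mm) begins 54 mm behind the grasp point. The pads swing forward as they close: fully open they stand 13 mm farther back than shut.
Start: joints at [1.22, 0.359, 1.51, -0, 1.272, -0.115], TCP at [0.14, 0.583, 0.253] pointing down, gripper open.
Joint ranges: [-2.97, 2.97], [-1.01, 2.36], [0.21, 2.38], [-0.96, 4.11], [0.2, 2.71], [-2.98, 2.98]. Speed limits (rad/s): [2.39, 2.39, 3.14, 3.14, 3.14, 3.14].

## Interface

Orientations are given as a unit quaternion [w, x, y, z].
In Python, from plant import sense, read_camera, order, spot_in, tip_of gives the robot as it stands.
- The arm moves only by the tool drive_tool, never from a script. Its argument "increments" is a list of rows, each an object with "offset": the shift along the tool's x, y, z in cm, a list of three; "dr": the turn, a rotation vector about the tool's x, y, z in degrees, a list of three. In form: [{"offset": [x, y, z], "dr": [wx, wy, wz]}, ...]. A call has 1 to 10 rows; each row shifts and turns the commanded pose from where the row before left it, along the tool's axes as they then stand; what a row does not reach is not made up. A row lasts 1/10 s, in which the tool goes at most 50 mm and 8.59 degrees, less where a joint would pass 70% of its speed; a pose out of reach is approached as far as the arm can. A call with a gripper value outside its range is refused whole. "jaw" is the closure, from -1 (fully open) to 1 (shut), set as the call begins (left out, the last holds). The fingers move at their own pace and stop on an object; the grip force is fixed at half the most. Time passes only in rows, so rows that do not move let the fingers close. It gives the time, the measured TCP pose, the force and the opening at its end, in the units of the state.
- sense(): the state, without advancing time (a new reading comes with each control period).
- read_camera(name): name is "scene" or "top"; returns a dict with "img" (420x560x3 uint8, blue, green, red), "fx", "fy", "cx", "cy" (pixels), "xyz" and "rotation" of the camera in the world. Camera axes: x right, y down, z forward; pixel columns grow to the right and rows downward; lengths in m; the calibration is good to about 2 mm. A picture is of the moment at which its call begins. There is no depth.
- order.sign_off(): hands the job in, once; it reports no verdict.
Trained networks look in a picture, given as the dict that the camera call returned (one of the last four; its "shot" number tells which), for a name from the list of things; names that differ only in an ending like _2 or _b are one class to them, and where a whole thing is asked for, a point or a joint stands for the part that bears it (a point fixed in the world has none). Each returns a list of dicts, best first, with "conf" (0 to 1); they miss things now and then, are a little off and sometimes report something else, mostly with a low value. They report only what shows in the picture. A call takes as long as a camera call.
- spot_in(picture, target): "extent" ([left, top, right, bottom] in pixels, round what is visible of it).
- tip_of(picture, target): "xy" ([column, row] in pixels: a listed point, or the origin of a listed thing).
The state is a dict: "t": time; "joint_pos": joint angles; "dq": joint speeds; "effort": joint torques, N m; "eef_pos": TCP position; "eef_rot": TCP orientation; "contact_force": force on the tool from outside, world axes, zero at the start; "wrist_torque": the same for the moment, N m; "opening": finger opening in m.
Only numpy, scipy, OpenCV 4.12 (cv2) and the standard library are available. Lean on these libraries where they do the work, as an engineer would, in place of code of your own. Each camera call takes 0.05 s, during which the arm holds its last target. There are 200 camera calls.

## Working session

There is one attempt and no reset: what is moved stays moved. The work goes in short steps, Python scripts to look and compute and a tool call to move; the robot and the scene stay as the last step left them, time stands still between calls to the robot, and variables do not carry over. Pictures are saved under pics/ and viewed, about 8 in all and at most 12, crops included, and the job is handed in when it is done.

Besides the shell and the picture viewer there is one more tool, called as name(argument=value, ...), one argument or row to a line, values as JSON. drive_tool: Moves the arm, as the interface text tells. Its arguments: {"type":"object","properties":{"increments":{"type":"array"},"jaw":{"type":"number"}},"required":["increments"]}

```bash
mkdir -p pics
cat > h.py <<'E'
import numpy as np, cv2
from plant import sense, read_camera, order, spot_in, tip_of
def at_z(p,uv,z):
    R=np.array(p["rotation"],float)
    if R.size==4:
        from scipy.spatial.transform import Rotation as S
        R=S.from_quat(np.roll(R.ravel(),-1)).as_matrix()
    d=R@np.array([(uv[0]-p["cx"])/p["fx"],(uv[1]-p["cy"])/p["fy"],1.])
    o=np.array(p["xyz"]); return o+d*(z-o[2])/d[2]
E
python3 - <<'E'
from h import *
print(sense())
ims=[]
for c in("top","scene"):
    p=read_camera(c); cv2.imwrite(f"pics/{c}0.png",p["img"]); print(c,p["xyz"],p["rotation"],p["fx"])
    for n,z in(("chuck",0),("chuck_centre",.054),("chuck_face",.07),("brake_knob",.027),("ring_mark",.066),("blank",.07),("tumbler",0),("paperweight",0),("handpad",0),("jacks",0),("ladle",0),("calipers",0),("gritjar",0),("waxcake",0)):
        r=tip_of(p,n)
        if r: print(n,r[0]["conf"],np.round(r[0]["xy"]),at_z(p,r[0]["xy"],z).round(4)[:2])
E
```

```text
{'t': 0.0, 'joint_pos': array([ 1.21989463e+00,  3.59532124e-01,  1.51141958e+00, -2.58080633e-05,
        1.27252872e+00, -1.15104205e-01]), 'dq': array([-0.00139778, -0.00148451,  0.00151811,  0.00034122, -0.00166429,
       -0.00177927]), 'effort': array([-2.73499405e-03, -5.27624094e+01, -2.78620845e+01, -4.04788871e-04,
        1.33057893e-02,  7.25296132e-06]), 'eef_pos': array([0.13996714, 0.58278523, 0.25244231]), 'eef_rot': array([-2.05946065e-04,  1.17621970e-01,  9.93057995e-01, -9.21226630e-04]), 'contact_force': array([-0.6718886 ,  0.23518539, -0.77606285]), 'wrist_torque': array([ 0.02501964,  0.00347131, -0.01271407]), 'opening': 0.0857635233066755}
top [0.36643704 0.00378123 1.24788005] [ 0.03393762 -0.70154513  0.71108003 -0.03237074] 505.3733636287661
chuck 0.64 [273. 186.] [0.5392 0.0369]
chuck_centre 0.8 [273. 183.] [0.538  0.0342]
chuck_face 0.71 [270. 182.] [0.5389 0.041 ]
brake_knob 0.6 [290. 164.] [ 0.5884 -0.0063]
ring_mark 0.84 [267. 202.] [0.4911 0.0497]
blank 0.64 [275. 186.] [0.5271 0.0308]
tumbler 0.97 [214. 160.] [0.6061 0.1844]
paperweight 0.58 [277. 
[... 273 characters left out ...]
scene [1.13260654 0.67798622 0.84275423] [-0.15416982  0.33187234  0.84089942 -0.3987237 ] 410.2147046372921
chuck 0.84 [283. 236.] [0.5147 0.0143]
chuck_centre 0.85 [283. 232.] [0.5404 0.0423]
chuck_face 0.7 [280. 224.] [0.5372 0.0264]
brake_knob 0.88 [261. 237.] [ 0.5835 -0.0076]
ring_mark 0.58 [296. 220.] [0.4888 0.0396]
blank 0.61 [281. 226.] [0.541  0.0323]
tumbler 0.83 [300. 280.] [0.6007 0.1702]
paperweight 0.8 [243. 264.] [0.6741 0.0184]
handpad 0.56 [263. 210.] [ 0.4764 -0.1252]
jacks 0.59 [395. 313.] [0.5026 0.4072]
ladle 0.62 [205. 173.] [ 0.4914 -0.4271]
calipers 0.74 [413. 248.] [0.2712 0.3087]
gritjar 0.69 [169. 191.] [ 0.647  -0.4234]
waxcake 0.77 [269. 166.] [ 0.2896 -0.3068]
```

View pics/top0.png

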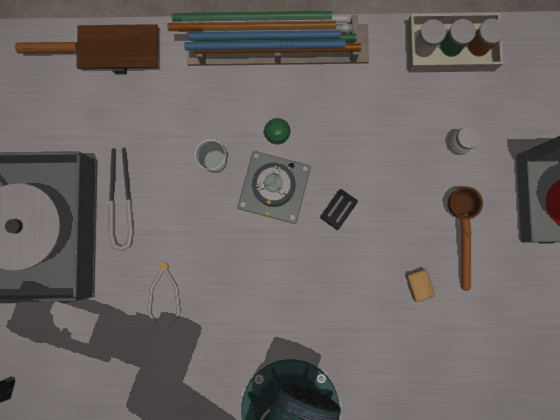

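View pics/scene0.png

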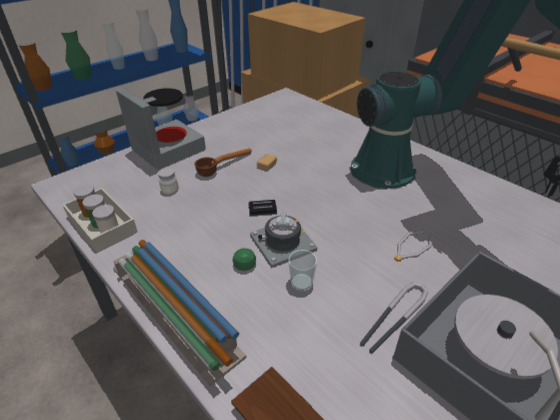

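The top view shows the chuck at about (273,185), the brass mark at (267,202), the pip at (267,214), and the knob at (291,165). The scene view shows the chuck at (283,232). The space all round the ring is free. I'll zoom in to find the axis.

Run:
```python
from h import *
a=cv2.imread("pics/top0.png")[140:235,225:325]; b=cv2.imread("pics/scene0.png")[195:270,240:330]
a=cv2.resize(a,(400*3//2,380*3//2),interpolation=cv2.INTER_CUBIC); cv2.imwrite("pics/tc.png",a)
# several frames averaged network estimates
for c in("top","scene"):
    acc={}
    for i in range(3):
        p=read_camera(c)
        for n,z in(("chuck",0),("chuck_centre",.054),("chuck_face",.07),("ring_mark",.066)):
            r=tip_of(p,n)
            if r: acc.setdefault(n,[]).append(at_z(p,r[0]["xy"],z)[:2])
    for n in acc: print(c,n,np.mean(acc[n],0).round(4),np.std(acc[n],0).round(4))
    # project plate corners for reference
    if c=="top":
        # plate: segment via gray polygons
        g=p["img"].astype(int); hsv=cv2.cvtColor(p["img"],cv2.COLOR_BGR2HSV)
        print("plate px",p["img"][165,250],"table",p["img"][230,240])
        for r0 in (150,160,200,215): print(p["img"][r0,230:320:3,:].tolist()[::3])
```

```text
top chuck [0.538  0.0302] [0.0027 0.0024]
top chuck_centre [0.5327 0.0322] [0.0025 0.0006]
top chuck_face [0.543  0.0356] [0.0029 0.0035]
top ring_mark [0.4898 0.0504] [0.0041 0.0022]
plate px [95 98 97] table [120 119 126]
[[116, 118, 124], [117, 119, 126], [120, 122, 128], [118, 121, 126], [121, 123, 130], [123, 124, 131], [122, 124, 129], [121, 120, 127], [121, 122, 128], [120, 121, 128]]
[[119, 120, 126], [121, 122, 129], [122, 123, 129], [97, 101, 99], [97, 99, 99], [99, 103, 101], [100, 102, 99], [117, 118, 124], [120, 120, 127], [121, 122, 128]]
[[121, 124, 130], [87, 91, 93], [100, 104, 102], [98, 103, 99], [62, 65, 68], [85, 85, 86], [65, 64, 64], [101, 103, 102], [100, 102, 105], [122, 123, 129]]
[[121, 123, 131], [123, 125, 132], [123, 126, 130], [126, 127, 134], [80, 97, 110], [106, 109, 107], [105, 106, 104], [130, 132, 136], [120, 122, 129], [122, 121, 129]]
scene chuck [0.523  0.0273] [0.0064 0.0007]
scene chuck_centre [0.5407 0.0352] [0.0041 0.0046]
scene chuck_face [0.536  0.0247] [0.0009 0.0064]
scene ring_mark [0.4935 0.0422] [0.0051 0.0042]
```

View pics/tc.png

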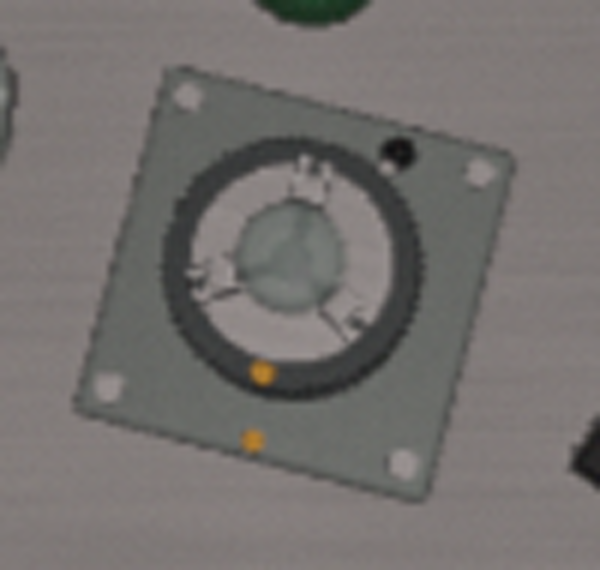

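The crop (6x) shows the plate corners at (168,65), (515,152), (425,502) and (73,410). The ring spans columns 163–422, the steel face is centred near (292,260), the mark is at (262,373) and the pip at (253,440).

Run:
```python
from h import *
p=read_camera("top")
f=lambda x,y:(225+x/6-.42,140+y/6-.42)
print("plate",at_z(p,f(295.25,282.25),.014))
print("face",at_z(p,f(292.5,260),.070))
print("ringtop",at_z(p,f(292.5,137),.066),"ringL,R",at_z(p,f(163,265),.066),at_z(p,f(422,265),.066),"bottom",at_z(p,f(292.5,400),.066),at_z(p,f(292.5,400),.042))
print("mark",at_z(p,f(262,373),.066),"pip",at_z(p,f(253,440),.014),"knob",at_z(p,f(398,152),.03))
q=[at_z(p,f(*c),.014)[:2] for c in((168,65),(515,152),(425,502),(73,410))]
print([np.linalg.norm(q[i]-q[i-1]) for i in range(4)],np.array(q))
```

```text
plate [0.53445563 0.03434471 0.014     ]
face [0.53563867 0.03393737 0.07      ]
ringtop [0.58521292 0.03349705 0.066     ] ringL,R [0.53493067 0.08499366 0.066     ] [ 0.53352821 -0.01685767  0.066     ] bottom [0.48089647 0.03465247 0.066     ] [0.48322075 0.03527936 0.042     ]
mark [0.49169064 0.04648893 0.066     ] pip [0.46974371 0.05232189 0.014     ] knob [ 0.58510311 -0.00842751  0.03      ]
[np.float64(0.14810358770431878), np.float64(0.14775874806494857), np.float64(0.1491265420404337), np.float64(0.14867782694855375)] [[ 0.62568457  0.08591086]
 [ 0.58730708 -0.05677697]
 [ 0.44344063 -0.01751925]
 [ 0.48304973  0.12578537]]
```

drive_tool(
  increments=[
    {"offset": [0, 0, 0], "dr": [0, 0, 0]},
    {"offset": [0, 0, 0], "dr": [0, 0, 0]},
  ],
  jaw=1,
)

```text
t: 3.25
eef_pos: [0.1402, 0.5834, 0.2533]
eef_rot: [-0.0, 0.118, 0.993, -0.0]
contact_force: [-1.3, -0.6, 0.5]
opening: 0.0586
```

drive_tool(
  increments=[
    {"offset": [-3.59, -3.17, 0], "dr": [0, 0, 0]},
    {"offset": [-3.59, -3.17, 0], "dr": [0, 0, 0]},
    {"offset": [-3.59, -3.17, 0], "dr": [0, 0, 0]},
    {"offset": [-3.59, -3.17, 0], "dr": [0, 0, 0]},
    {"offset": [-3.59, -3.17, 0], "dr": [0, 0, 0]},
    {"offset": [-3.59, -3.17, 0], "dr": [0, 0, 0]},
    {"offset": [-3.59, -3.17, 0], "dr": [0, 0, 0]},
    {"offset": [-3.59, -3.17, 0], "dr": [0, 0, 0]},
    {"offset": [-3.59, -3.17, 0], "dr": [0, 0, 0]},
    {"offset": [-3.59, -3.17, 0], "dr": [0, 0, 0]},
  ],
  jaw=1,
)

```text
t: 4.25
eef_pos: [0.4161, 0.1896, 0.2536]
eef_rot: [0.0, 0.118, 0.993, 0.0]
contact_force: [0.2, 0.9, 0.2]
opening: 0.0001
```

drive_tool(
  increments=[
    {"offset": [-3.59, -3.17, 0], "dr": [0, 0, 0]},
    {"offset": [-3.59, -3.17, 0], "dr": [0, 0, 0]},
    {"offset": [-3.59, -3.17, 0], "dr": [0, 0, 0]},
    {"offset": [-3.59, -3.17, 0], "dr": [0, 0, 0]},
    {"offset": [-3.59, -3.17, 0], "dr": [0, 0, 0]},
    {"offset": [-3.59, -3.17, 0], "dr": [0, 0, 0]},
    {"offset": [0, 0, 0], "dr": [0, 0, 8.5]},
    {"offset": [0, 0, 0], "dr": [0, 0, 8.5]},
    {"offset": [0, 0, 0], "dr": [0, 0, 8.5]},
    {"offset": [0, 0, 0], "dr": [0, 0, 8.5]},
  ],
)

```text
t: 5.25
eef_pos: [0.5802, -0.0443, 0.2532]
eef_rot: [-0.0, 0.406, 0.914, -0.0]
contact_force: [-1.1, 0.7, 0.8]
opening: -0.0001
```

drive_tool(
  increments=[
    {"offset": [0, 0, 0], "dr": [0, 0, 8.5]},
    {"offset": [0, 0, 0], "dr": [0, 0, 8.5]},
    {"offset": [0, 0, 0], "dr": [0, 0, 8.5]},
    {"offset": [0, 0, 0], "dr": [0, 0, 8.5]},
    {"offset": [0, 0, 0], "dr": [0, 0, 8.5]},
    {"offset": [0, 0, 0], "dr": [0, 0, 8.5]},
    {"offset": [0, 0, 0], "dr": [0, 0, 8.5]},
    {"offset": [0, 0, 0], "dr": [0, 0, 8.5]},
    {"offset": [0, 0, 0], "dr": [0, 0, 8.5]},
    {"offset": [0, 0, 0], "dr": [0, 0, 8.5]},
  ],
)

```text
t: 6.25
eef_pos: [0.5802, -0.044, 0.2533]
eef_rot: [0.0, 0.917, 0.4, -0.0]
contact_force: [0.7, 0.1, 0.9]
opening: 0.0
```

drive_tool(
  increments=[
    {"offset": [0, 0, 0], "dr": [0, 0, 8.5]},
    {"offset": [0, 0, 0], "dr": [0, 0, 8.5]},
    {"offset": [0, 0, 0], "dr": [0, 0, 8.5]},
    {"offset": [0, 0, 0], "dr": [0, 0, 8.5]},
    {"offset": [0, 0, 0], "dr": [0, 0, 8.5]},
    {"offset": [0, 0, 0], "dr": [0, 0, 8.5]},
    {"offset": [0, 0, 0], "dr": [0, 0, 8.5]},
    {"offset": [0, 0, 0], "dr": [0, 0, 8.5]},
    {"offset": [0, 0, 0], "dr": [0, 0, 8.5]},
    {"offset": [0, 0, 0], "dr": [0, 0, 8.5]},
  ],
)

```text
t: 7.25
eef_pos: [0.5802, -0.044, 0.2533]
eef_rot: [0.0, 0.946, -0.324, 0.0]
contact_force: [-0.2, 0.3, 0.6]
opening: 0.0001
```

drive_tool(
  increments=[
    {"offset": [0, 0, 4.5], "dr": [0, 0, 7.4]},
    {"offset": [0, 0, 4.5], "dr": [0, 0, 7.4]},
    {"offset": [0, 0, 4.5], "dr": [0, 0, 7.3]},
    {"offset": [0, 0, 4.5], "dr": [0, 0, 0]},
    {"offset": [-1, 0, 0], "dr": [0, 0, 0]},
    {"offset": [-1, 0, 0], "dr": [0, 0, 0]},
    {"offset": [-0.2, 0, 0], "dr": [0, 0, 0]},
    {"offset": [0, 0, 0], "dr": [0, 0, 0]},
  ],
)

```text
t: 8.05
eef_pos: [0.5706, -0.0246, 0.0759]
eef_rot: [-0.001, 0.868, -0.497, 0.002]
contact_force: [0.7, -0.3, 0.4]
opening: -0.0001
```

Run:
```python
from h import *
p=read_camera("scene"); b=p["img"][170:290,210:370]
cv2.imwrite("pics/s1.png",cv2.resize(b,(800,600),interpolation=cv2.INTER_CUBIC))
```

```text
(no output)
```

View pics/s1.png

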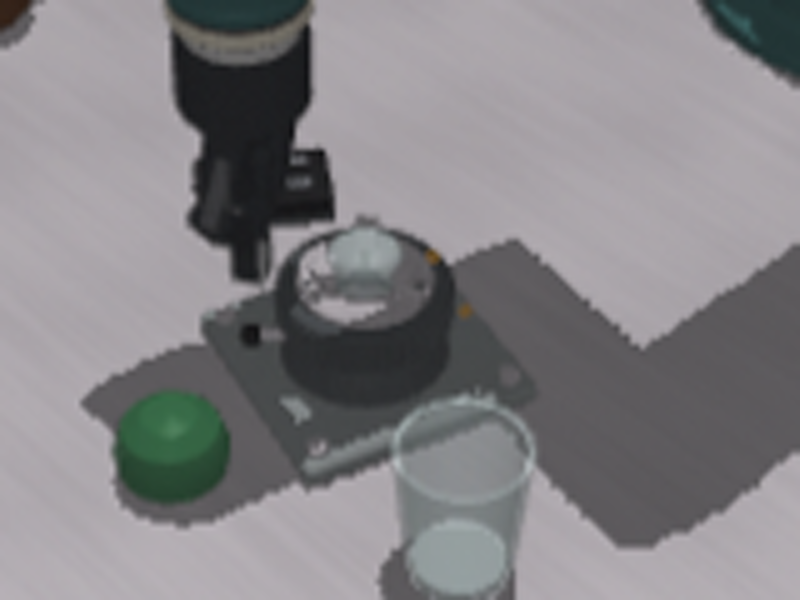

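The shut fingertip, at about (250,270), hangs beside the ring, clear of the knob at (250,332) and of the glass. Next I'll feel for contact.

drive_tool(
  increments=[
    {"offset": [-0.2, 0, 0.1], "dr": [0, 0, 0]},
    {"offset": [-0.2, 0, 0], "dr": [0, 0, 0]},
    {"offset": [-0.1, 0, 0], "dr": [0, 0, 0]},
    {"offset": [0, 0, 0], "dr": [0, 0, 0]},
  ],
)

```text
t: 8.5
eef_pos: [0.5669, -0.0209, 0.0726]
eef_rot: [-0.0, 0.868, -0.497, 0.0]
contact_force: [1.1, -0.6, 0.1]
opening: 0.0002
```

drive_tool(
  increments=[
    {"offset": [-0.1, 0, 0], "dr": [0, 0, 0]},
    {"offset": [0, 0, 0], "dr": [0, 0, 0]},
  ],
)

```text
t: 8.7
eef_pos: [0.5668, -0.0206, 0.0726]
eef_rot: [0.0, 0.868, -0.497, 0.001]
contact_force: [1.9, -4.6, 2.0]
opening: -0.0001
```

drive_tool(
  increments=[
    {"offset": [-0.1, 0, 0], "dr": [0, 0, 0]},
    {"offset": [0, 0, 0], "dr": [0, 0, 0]},
  ],
)

```text
t: 8.9
eef_pos: [0.5669, -0.0203, 0.0726]
eef_rot: [0.0, 0.868, -0.497, 0.002]
contact_force: [2.3, -8.2, -0.8]
opening: 0.0
```

drive_tool(
  increments=[
    {"offset": [-0.06, -0.855, 0], "dr": [0, 0, -8]},
    {"offset": [-0.06, -0.855, 0], "dr": [0, 0, -8]},
    {"offset": [-0.06, -0.855, 0], "dr": [0, 0, -8]},
    {"offset": [-0.06, -0.855, 0], "dr": [0, 0, -8]},
    {"offset": [-0.06, -0.855, 0], "dr": [0, 0, -8]},
  ],
)

```text
t: 9.4
eef_pos: [0.5939, 0.0131, 0.0726]
eef_rot: [0.0, 0.986, -0.168, 0.001]
contact_force: [2.9, -3.3, 0.8]
opening: -0.0
```

```bash
cat > m.py <<'E'
from h import *
import sys
C=np.array([.5345,.034])
s=sense(); d=s["eef_pos"][:2]-C; a=np.degrees(np.arctan2(d[1],d[0])); q=s["eef_rot"]
x=np.degrees(2*np.arctan2(q[2],q[1])); u=d/np.linalg.norm(d); f=s["contact_force"]
print("t",s["t"],"r",np.linalg.norm(d).round(4),"phi",a.round(1),"xang",x.round(1),"Frad",(f[:2]@u).round(1),"Ftan",(f[1]*u[0]-f[0]*u[1]).round(1),"z",s["eef_pos"][2].round(4),"q6",s["joint_pos"][5].round(2))
if len(sys.argv)>1:
    p=read_camera(sys.argv[1]); r=tip_of(p,"ring_mark")
    hsv=cv2.cvtColor(p["img"],cv2.COLOR_BGR2HSV); m=cv2.inRange(hsv,(8,120,90),(30,255,255))
    n,_,st,ce=cv2.connectedComponentsWithStats(m)
    for i in range(1,n):
        w=at_z(p,ce[i],.066)[:2]-C
        if np.hypot(*w)<.085: print("brass",st[i,4],ce[i].round(1),"r",np.hypot(*w).round(4),"ang",np.degrees(np.arctan2(w[1],w[0])).round(1))
    for k in r[:2]:
        w=at_z(p,k["xy"],.066)[:2]-C; print("net",k["conf"],"r",np.hypot(*w).round(4),"ang",np.degrees(np.arctan2(w[1],w[0])).round(1))
E
python3 m.py scene
```

```text
t 9.4 r 0.063 phi -19.4 xang -19.3 Frad 3.8 Ftan -2.1 z 0.0726 q6 1.81
brass 2 [288.5 216. ] r 0.0477 ang -153.3
brass 3 [302.7 231.7] r 0.0605 ang 113.8
net 0.72 r 0.0495 ang -149.3
```

Works: the mark moved about 40–45° with the finger. I'll press a little firmer and go on.

drive_tool(
  increments=[
    {"offset": [-0.16, -0.855, 0], "dr": [0, 0, -8]},
    {"offset": [-0.06, -0.855, 0], "dr": [0, 0, -8]},
    {"offset": [-0.06, -0.855, 0], "dr": [0, 0, -8]},
    {"offset": [-0.06, -0.855, 0], "dr": [0, 0, -8]},
    {"offset": [-0.06, -0.855, 0], "dr": [0, 0, -8]},
    {"offset": [-0.06, -0.855, 0], "dr": [0, 0, -8]},
    {"offset": [-0.06, -0.855, 0], "dr": [0, 0, -8]},
  ],
)

```text
t: 10.2
eef_pos: [0.5841, 0.0712, 0.0726]
eef_rot: [0.0, 0.95, 0.313, 0.001]
contact_force: [3.6, -0.8, 1.4]
opening: 0.0001
```

```bash
python3 m.py scene
```

```text
t 10.2 r 0.062 phi 36.9 xang 36.5 Frad 2.4 Ftan -2.7 z 0.0726 q6 0.94
brass 3 [302.7 231.7] r 0.0605 ang 113.8
net 0.28 r 0.1783 ang 9.5
```

drive_tool(
  increments=[
    {"offset": [-0.2, -0.85, 0], "dr": [0, 0, -8]},
    {"offset": [-0.06, -0.85, 0], "dr": [0, 0, -8]},
    {"offset": [-0.06, -0.85, 0], "dr": [0, 0, -8]},
    {"offset": [-0.06, -0.85, 0], "dr": [0, 0, -8]},
    {"offset": [-0.06, -0.85, 0], "dr": [0, 0, -8]},
  ],
)

```text
t: 10.8
eef_pos: [0.5478, 0.0941, 0.0726]
eef_rot: [-0.0, 0.786, 0.618, 0.001]
contact_force: [2.2, 4.3, 1.8]
opening: -0.0003
```

```bash
python3 m.py top
```

```text
t 10.8 r 0.0616 phi 77.5 xang 76.3 Frad 4.7 Ftan -1.2 z 0.0726 q6 0.28
brass 13 [289.4 173.4] r 0.045 ang -57.9
net 0.68 r 0.0408 ang -58.6
```

No slip so far: the mark has gone 138° and the finger 137°. Continuing.

drive_tool(
  increments=[
    {"offset": [-0.12, -0.85, 0], "dr": [0, 0, -8]},
    {"offset": [-0.06, -0.85, 0], "dr": [0, 0, -8]},
    {"offset": [-0.06, -0.85, 0], "dr": [0, 0, -8]},
    {"offset": [-0.06, -0.85, 0], "dr": [0, 0, -8]},
    {"offset": [-0.06, -0.85, 0], "dr": [0, 0, -8]},
    {"offset": [-0.06, -0.85, 0], "dr": [0, 0, -8]},
    {"offset": [-0.06, -0.85, 0], "dr": [0, 0, -8]},
    {"offset": [-0.06, -0.85, 0], "dr": [0, 0, -8]},
    {"offset": [-0.06, -0.85, 0], "dr": [0, 0, -8]},
    {"offset": [-0.06, -0.85, 0], "dr": [0, 0, -8]},
  ],
)

```text
t: 11.9
eef_pos: [0.4744, 0.0572, 0.0719]
eef_rot: [-0.002, 0.205, 0.979, -0.0]
contact_force: [1.0, 0.0, 0.3]
opening: 0.0004
```

```bash
python3 m.py top
```

```text
t 11.9 r 0.0644 phi 158.8 xang 156.3 Frad -0.9 Ftan -0.4 z 0.0719 q6 -1.18
```

```bash
python3 - <<'E'
from h import *
from scipy.optimize import least_squares as L
P=np.array([[.5669,-.0203],[.5939,.0131],[.5841,.0712],[.5478,.0941]])
for k in(0,1): print(L(lambda c:np.hypot(*(P-c[:2]).T)-(c[2] if k else .0628),[.534,.034,.063]).x)
E
python3 m.py scene
python3 - <<'E'
import sys; sys.path.insert(0,'.')
from h import *
o=[cv2.resize(read_camera("top")["img"][145:225,233:313],(400,400),interpolation=2),cv2.resize(read_camera("scene")["img"][195:265,245:325],(400,400),interpolation=2)]
cv2.imwrite("pics/b2.png",np.hstack(o))
E
```

```text
[0.53418498 0.03300635 0.063     ]
[0.53482114 0.03311253 0.06232925]
t 12.0 r 0.0643 phi 159.2 xang 156.1 Frad -0.1 Ftan -0.1 z 0.0719 q6 -1.18
brass 6 [267.  228.5] r 0.0462 ang -30.5
brass 3 [302.7 231.7] r 0.0605 ang 113.8
net 0.71 r 0.3678 ang -87.9
net 0.69 r 0.0451 ang -32.9
```

View pics/b2.png

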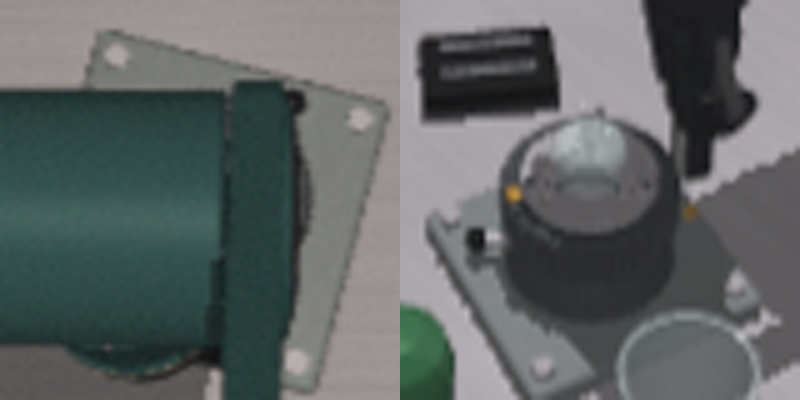

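The ring mark is now at right-panel (513,194), about −31°, so the ring has turned about 166°. The finger came off the ring late in that arc. I'll plan rows from a tracked commanded pose.

```bash
cat > pl.py <<'E'
# usage: pl.py sync | pl.py "r,phi r,phi ..." ; tracks commanded pose in cmd.json; phi in deg (unwrapped), tool x angle = phi
import sys,json
from h import *
C=np.array([.5345,.0331])
def rows(spec,save=True):
    c=json.load(open("cmd.json")); p=np.array(c["p"]); a=c["a"]; out=[]
    for r,phi in spec:
        t=C+r*np.array([np.cos(np.radians(phi)),np.sin(np.radians(phi))])
        A=np.radians(a); x=np.array([np.cos(A),np.sin(A)]); y=np.array([x[1],-x[0]])
        d=t-p; o=[round(100*d@x,2)+0.,round(100*d@y,2)+0.]; w=round(a-phi,1)+0.
        assert abs(w)<=8.55 and np.hypot(*o)<5,(o,w)
        p=p+(o[0]*x+o[1]*y)/100; a-=w; out.append({"offset":[o[0],o[1],0],"dr":[0,0,w]})
    json.dump({"p":list(p),"a":a},open("cmd.json","w")); print(json.dumps(out))
def sync(a0):
    s=sense(); q=s["eef_rot"]; a=np.degrees(2*np.arctan2(q[2],q[1])); a+=360*round((a0-a)/360)
    json.dump({"p":list(s["eef_pos"][:2]),"a":a},open("cmd.json","w")); print("sync",s["eef_pos"],a)
E
python3 - <<'E'
from pl import *
sync(156)
rows([(.0625,158),(.0609,160)]+[(.0609,160+8*k) for k in range(1,9)])
E
```

```text
sync [0.47643349 0.05769457 0.0722292 ] 156.1154690089037
[{"offset": [-0.06, -0.1, 0], "dr": [0, 0, -1.9]}, {"offset": [-0.16, -0.22, 0], "dr": [0, 0, -2.0]}, {"offset": [-0.06, -0.84, 0], "dr": [0, 0, -8.0]}, {"offset": [-0.06, -0.85, 0], "dr": [0, 0, -8.0]}, {"offset": [-0.06, -0.85, 0], "dr": [0, 0, -8.0]}, {"offset": [-0.06, -0.85, 0], "dr": [0, 0, -8.0]}, {"offset": [-0.06, -0.84, 0], "dr": [0, 0, -8.0]}, {"offset": [-0.06, -0.85, 0], "dr": [0, 0, -8.0]}, {"offset": [-0.06, -0.85, 0], "dr": [0, 0, -8.0]}, {"offset": [-0.05, -0.84, 0], "dr": [0, 0, -8.0]}]
```

drive_tool(
  increments=[
    {"offset": [-0.1, -0.1, 0], "dr": [0, 0, -1.9]},
    {"offset": [-0.2, -0.22, 0], "dr": [0, 0, -2.0]},
    {"offset": [-0.06, -0.84, 0], "dr": [0, 0, -8.0]},
    {"offset": [-0.06, -0.84, 0], "dr": [0, 0, -8.0]},
    {"offset": [-0.06, -0.84, 0], "dr": [0, 0, -8.0]},
    {"offset": [-0.06, -0.84, 0], "dr": [0, 0, -8.0]},
    {"offset": [-0.06, -0.84, 0], "dr": [0, 0, -8.0]},
  ],
)

```text
t: 12.9
eef_pos: [0.4753, 0.0126, 0.0719]
eef_rot: [-0.003, -0.178, 0.984, 0.001]
contact_force: [-5.7, 1.0, 5.4]
opening: 0.0004
```

```bash
python3 m.py scene
```

```text
t 12.9 r 0.063 phi -160.1 xang 200.5 Frad 5.0 Ftan -2.9 z 0.0719 q6 -2.05
brass 3 [302.7 231.7] r 0.0605 ang 113.8
brass 4 [274.  234.8] r 0.044 ang 12.6
net 0.92 r 0.0427 ang -4.6
net 0.7 r 0.0083 ang 35.1
```

drive_tool(
  increments=[
    {"offset": [-0.1, -0.84, 0], "dr": [0, 0, -8.0]},
    {"offset": [-0.06, -0.84, 0], "dr": [0, 0, -8.0]},
    {"offset": [-0.06, -0.84, 0], "dr": [0, 0, -8.0]},
    {"offset": [-0.06, -0.84, 0], "dr": [0, 0, -8.0]},
    {"offset": [-0.06, -0.84, 0], "dr": [0, 0, -8.0]},
    {"offset": [-0.06, -0.84, 0], "dr": [0, 0, -8.0]},
    {"offset": [2, 0, 0], "dr": [0, 0, 0]},
    {"offset": [0, 0, 0], "dr": [0, 0, 0]},
    {"offset": [0, 0, 0], "dr": [0, 0, 0]},
  ],
)

```text
t: 13.9
eef_pos: [0.5057, -0.041, 0.0722]
eef_rot: [-0.0, -0.56, 0.828, 0.0]
contact_force: [0.2, 0.5, 1.3]
opening: 0.0004
```

```bash
python3 m.py scene
python3 - <<'E'
from pl import *
sync(248)
a=json.load(open("cmd.json"))["a"]
rows([(.083,a-8.5*k) for k in range(1,11)])
rows([(.083,a-8.5*k) for k in range(11,21)])
rows([(.083,a-8.5*k) for k in range(21,31)])
E
```

```text
t 13.9 r 0.0803 phi -111.0 xang 248.1 Frad -0.5 Ftan -0.0 z 0.0722 q6 -2.98
brass 3 [302.7 231.7] r 0.0605 ang 113.8
brass 6 [287.3 235.8] r 0.0427 ang 63.7
net 0.67 r 0.0323 ang 66.7
net 0.33 r 0.175 ang 10.7
sync [ 0.50589676 -0.04059653  0.07231606] 248.23084075883565
[{"offset": [0.3, 1.3, 0], "dr": [0, 0, 8.5]}, {"offset": [-0.09, 1.23, 0], "dr": [0, 0, 8.5]}, {"offset": [-0.09, 1.23, 0], "dr": [0, 0, 8.5]}, {"offset": [-0.09, 1.22, 0], "dr": [0, 0, 8.5]}, {"offset": [-0.09, 1.23, 0], "dr": [0, 0, 8.5]}, {"offset": [-0.09, 1.23, 0], "dr": [0, 0, 8.5]}, {"offset": [-0.09, 1.22, 0], "dr": [0, 0, 8.5]}, {"offset": [-0.09, 1.23, 0], "dr": [0, 0, 8.5]}, {"offset": [-0.1, 1.23, 0], "dr": [0, 0, 8.5]}, {"offset": [-0.09, 1.22, 0], "dr": [0, 0, 8.5]}]
[{"offset": [-0.09, 1.23, 0], "dr": [0, 0, 8.5]}, {"offset": [-0.09, 1.23, 0], "dr": [0, 0, 8.5]}, {"offset": [-0.09, 1.22, 0], "dr": [0, 0, 8.5]}, {"offset": [-0.09, 1.23, 0], "dr": [0, 0, 8.5]}, {"offset": [-0.09, 1.23, 0], "dr": [0, 0, 8.5]}, {"offset": [-0.09, 1.22, 0], "dr": [0, 0, 8.5]}, {"offset": [-0.09, 1.23, 0], "dr": [0, 0, 8.5]}, {"offset": [-0.09, 1.23, 0], "dr": [0, 0, 8.5]}, {"offset": [-0.1, 1.23, 0], "dr": [0, 0, 8.5]}, {"offset": [-0.09, 1.22, 0], "dr": [0, 0, 8.5]}]
[{"offset": [-0.09, 1.23, 0], "dr": [0, 0, 8.5]}, {"offset": [-0.09, 1.23, 0], "dr": [0, 0, 8.5]}, {"offset": [-0.09, 1.22, 0], "dr": [0, 0, 8.5]}, {"offset": [-0.09, 1.23, 0], "dr": [0, 0, 8.5]}, {"offset": [-0.09, 1.23, 0], "dr": [0, 0, 8.5]}, {"offset": [-0.1, 1.22, 0], "dr": [0, 0, 8.5]}, {"offset": [-0.09, 1.23, 0], "dr": [0, 0, 8.5]}, {"offset": [-0.09, 1.23, 0], "dr": [0, 0, 8.5]}, {"offset": [-0.09, 1.22, 0], "dr": [0, 0, 8.5]}, {"offset": [-0.09, 1.23, 0], "dr": [0, 0, 8.5]}]
```

The mark is at about 64°, so the ring has turned about 260°. q6 is at its range end, so I'll turn back right away. Returning clear of the ring.

drive_tool(
  increments=[
    {"offset": [0.3, 1.3, 0], "dr": [0, 0, 8.5]},
    {"offset": [-0.09, 1.23, 0], "dr": [0, 0, 8.5]},
    {"offset": [-0.09, 1.23, 0], "dr": [0, 0, 8.5]},
    {"offset": [-0.09, 1.22, 0], "dr": [0, 0, 8.5]},
    {"offset": [-0.09, 1.23, 0], "dr": [0, 0, 8.5]},
    {"offset": [-0.09, 1.23, 0], "dr": [0, 0, 8.5]},
    {"offset": [-0.09, 1.22, 0], "dr": [0, 0, 8.5]},
    {"offset": [-0.09, 1.23, 0], "dr": [0, 0, 8.5]},
    {"offset": [-0.1, 1.23, 0], "dr": [0, 0, 8.5]},
    {"offset": [-0.09, 1.22, 0], "dr": [0, 0, 8.5]},
  ],
)

```text
t: 15.0
eef_pos: [0.4546, 0.0576, 0.0723]
eef_rot: [-0.0, 0.148, 0.989, -0.0]
contact_force: [-0.0, 0.3, 0.5]
opening: -0.0003
```

drive_tool(
  increments=[
    {"offset": [-0.09, 1.23, 0], "dr": [0, 0, 8.5]},
    {"offset": [-0.09, 1.23, 0], "dr": [0, 0, 8.5]},
    {"offset": [-0.09, 1.22, 0], "dr": [0, 0, 8.5]},
    {"offset": [-0.09, 1.23, 0], "dr": [0, 0, 8.5]},
    {"offset": [-0.09, 1.23, 0], "dr": [0, 0, 8.5]},
    {"offset": [-0.09, 1.22, 0], "dr": [0, 0, 8.5]},
    {"offset": [-0.09, 1.23, 0], "dr": [0, 0, 8.5]},
    {"offset": [-0.09, 1.23, 0], "dr": [0, 0, 8.5]},
    {"offset": [-0.1, 1.23, 0], "dr": [0, 0, 8.5]},
    {"offset": [-0.09, 1.22, 0], "dr": [0, 0, 8.5]},
  ],
)

```text
t: 16.0
eef_pos: [0.5515, 0.1149, 0.0722]
eef_rot: [0.0, 0.777, 0.629, -0.0]
contact_force: [0.5, 0.5, 0.9]
opening: 0.0001
```

drive_tool(
  increments=[
    {"offset": [-0.09, 1.23, 0], "dr": [0, 0, 8.5]},
    {"offset": [-0.09, 1.23, 0], "dr": [0, 0, 8.5]},
    {"offset": [-0.09, 1.22, 0], "dr": [0, 0, 8.5]},
    {"offset": [-0.09, 1.23, 0], "dr": [0, 0, 8.5]},
    {"offset": [-0.09, 1.23, 0], "dr": [0, 0, 8.5]},
    {"offset": [-0.1, 1.22, 0], "dr": [0, 0, 8.5]},
    {"offset": [-0.09, 1.23, 0], "dr": [0, 0, 8.5]},
    {"offset": [-0.09, 1.23, 0], "dr": [0, 0, 8.5]},
    {"offset": [-0.09, 1.22, 0], "dr": [0, 0, 8.5]},
    {"offset": [-0.09, 1.23, 0], "dr": [0, 0, 8.5]},
  ],
)

```text
t: 17.0
eef_pos: [0.617, 0.0233, 0.0722]
eef_rot: [0.0, 0.998, -0.062, 0.0]
contact_force: [0.7, -0.6, 0.0]
opening: 0.0001
```

drive_tool(
  increments=[
    {"offset": [-0.09, 1.23, 0], "dr": [0, 0, 8.5]},
    {"offset": [-0.09, 1.23, 0], "dr": [0, 0, 8.5]},
    {"offset": [-0.09, 1.22, 0], "dr": [0, 0, 8.5]},
    {"offset": [-0.09, 1.23, 0], "dr": [0, 0, 8.5]},
    {"offset": [-0.09, 1.23, 0], "dr": [0, 0, 8.5]},
    {"offset": [0, 0, 0], "dr": [0, 0, 0]},
    {"offset": [0, 0, 0], "dr": [0, 0, 0]},
  ],
)

```text
t: 17.7
eef_pos: [0.5888, -0.0298, 0.0723]
eef_rot: [0.0, 0.91, -0.415, 0.0]
contact_force: [0.5, -0.0, -0.6]
opening: -0.0002
```

```bash
python3 m.py scene
python3 - <<'E'
from pl import *
sync(-50)
a=json.load(open("cmd.json"))["a"]
rows([(.073,a),(.063,a)]+[(.0606,a+7.5*k) for k in range(1,9)])
rows([(.0606,a+60+7.5*k) for k in range(1,11)])
rows([(.0602,a+135+7.5*k) for k in range(1,11)])
E
```

```text
t 17.7 r 0.0838 phi -49.6 xang -49.0 Frad 0.4 Ftan 0.4 z 0.0723 q6 2.26
brass 3 [302.7 231.7] r 0.0605 ang 113.8
brass 4 [287.5 235.5] r 0.0415 ang 64.9
net 0.57 r 0.0329 ang 77.2
sync [ 0.58916265 -0.02971731  0.07239103] -49.03626204528348
[{"offset": [-1.03, 0.01, 0], "dr": [0, 0, 0.0]}, {"offset": [-1.0, 0.0, 0], "dr": [0, 0, 0.0]}, {"offset": [-0.29, -0.79, 0], "dr": [0, 0, -7.5]}, {"offset": [-0.05, -0.79, 0], "dr": [0, 0, -7.5]}, {"offset": [-0.05, -0.79, 0], "dr": [0, 0, -7.5]}, {"offset": [-0.05, -0.79, 0], "dr": [0, 0, -7.5]}, {"offset": [-0.05, -0.8, 0], "dr": [0, 0, -7.5]}, {"offset": [-0.06, -0.79, 0], "dr": [0, 0, -7.5]}, {"offset": [-0.05, -0.79, 0], "dr": [0, 0, -7.5]}, {"offset": [-0.05, -0.79, 0], "dr": [0, 0, -7.5]}]
[{"offset": [-0.05, -0.79, 0], "dr": [0, 0, -7.5]}, {"offset": [-0.06, -0.79, 0], "dr": [0, 0, -7.5]}, {"offset": [-0.05, -0.79, 0], "dr": [0, 0, -7.5]}, {"offset": [-0.05, -0.79, 0], "dr": [0, 0, -7.5]}, {"offset": [-0.05, -0.79, 0], "dr": [0, 0, -7.5]}, {"offset": [-0.05, -0.79, 0], "dr": [0, 0, -7.5]}, {"offset": [-0.05, -0.8, 0], "dr": [0, 0, -7.5]}, {"offset": [-0.05, -0.79, 0], "dr": [0, 0, -7.5]}, {"offset": [-0.06, -0.79, 0], "dr": [0, 0, -7.5]}, {"offset": [-0.05, -0.79, 0], "dr": [0, 0, -7.5]}]
[{"offset": [-0.09, -0.78, 0], "dr": [0, 0, -7.5]}, {"offset": [-0.05, -0.79, 0], "dr": [0, 0, -7.5]}, {"offset": [-0.05, -0.79, 0], "dr": [0, 0, -7.5]}, {"offset": [-0.06, -0.78, 0], "dr": [0, 0, -7.5]}, {"offset": [-0.05, -0.79, 0], "dr": [0, 0, -7.5]}, {"offset": [-0.05, -0.78, 0], "dr": [0, 0, -7.5]}, {"offset": [-0.05, -0.79, 0], "dr": [0, 0, -7.5]}, {"offset": [-0.05, -0.78, 0], "dr": [0, 0, -7.5]}, {"offset": [-0.05, -0.79, 0], "dr": [0, 0, -7.5]}, {"offset": [-0.05, -0.79, 0], "dr": [0, 0, -7.5]}]
```

drive_tool(
  increments=[
    {"offset": [-1.03, 0.01, 0], "dr": [0, 0, 0]},
    {"offset": [-1.0, 0.0, 0], "dr": [0, 0, 0]},
    {"offset": [-0.29, -0.79, 0], "dr": [0, 0, -7.5]},
    {"offset": [-0.05, -0.79, 0], "dr": [0, 0, -7.5]},
    {"offset": [-0.05, -0.79, 0], "dr": [0, 0, -7.5]},
    {"offset": [-0.05, -0.79, 0], "dr": [0, 0, -7.5]},
    {"offset": [-0.05, -0.8, 0], "dr": [0, 0, -7.5]},
    {"offset": [-0.06, -0.79, 0], "dr": [0, 0, -7.5]},
    {"offset": [-0.05, -0.79, 0], "dr": [0, 0, -7.5]},
    {"offset": [-0.05, -0.79, 0], "dr": [0, 0, -7.5]},
  ],
)

```text
t: 18.8
eef_pos: [0.5959, 0.0447, 0.0727]
eef_rot: [0.001, 0.995, 0.097, 0.003]
contact_force: [5.2, -1.3, -3.2]
opening: -0.0002
```

```bash
python3 m.py top
```

```text
t 18.8 r 0.0623 phi 9.9 xang 11.2 Frad 4.9 Ftan -2.2 z 0.0727 q6 1.34
net 0.21 r 0.4432 ang -97.1
net 0.18 r 0.1487 ang 64.9
```

Contact is good (5 N radial, 2.2 N tangential). Next ten rows, with a touch more inward pressure.

drive_tool(
  increments=[
    {"offset": [-0.1, -0.79, 0], "dr": [0, 0, -7.5]},
    {"offset": [-0.06, -0.79, 0], "dr": [0, 0, -7.5]},
    {"offset": [-0.05, -0.79, 0], "dr": [0, 0, -7.5]},
    {"offset": [-0.05, -0.79, 0], "dr": [0, 0, -7.5]},
    {"offset": [-0.05, -0.79, 0], "dr": [0, 0, -7.5]},
    {"offset": [-0.05, -0.79, 0], "dr": [0, 0, -7.5]},
    {"offset": [-0.05, -0.8, 0], "dr": [0, 0, -7.5]},
    {"offset": [-0.05, -0.79, 0], "dr": [0, 0, -7.5]},
    {"offset": [-0.06, -0.79, 0], "dr": [0, 0, -7.5]},
    {"offset": [-0.05, -0.79, 0], "dr": [0, 0, -7.5]},
  ],
)

```text
t: 19.9
eef_pos: [0.5386, 0.0954, 0.0726]
eef_rot: [0.0, 0.731, 0.683, 0.002]
contact_force: [2.7, 5.6, -1.7]
opening: -0.0001
```

```bash
python3 m.py top
```

```text
t 19.9 r 0.0615 phi 86.2 xang 86.1 Frad 5.8 Ftan -2.4 z 0.0726 q6 0.11
brass 13 [280.2 201.2] r 0.0448 ang -159.7
net 0.78 r 0.0436 ang -162.9
net 0.55 r 0.0056 ang 134.8
```

Ring is at about 397° (one turn passed). Continuing, pressing slightly more over the stretch where it slipped before.

drive_tool(
  increments=[
    {"offset": [-0.08, -0.79, 0], "dr": [0, 0, -7.5]},
    {"offset": [-0.07, -0.79, 0], "dr": [0, 0, -7.5]},
    {"offset": [-0.07, -0.79, 0], "dr": [0, 0, -7.5]},
    {"offset": [-0.07, -0.79, 0], "dr": [0, 0, -7.5]},
    {"offset": [-0.06, -0.78, 0], "dr": [0, 0, -7.5]},
    {"offset": [-0.06, -0.78, 0], "dr": [0, 0, -7.5]},
  ],
)

```text
t: 20.6
eef_pos: [0.4923, 0.0794, 0.0724]
eef_rot: [-0.001, 0.414, 0.91, 0.0]
contact_force: [-1.2, 3.8, 2.3]
opening: -0.0001
```

```bash
python3 m.py
```

```text
t 20.6 r 0.0619 phi 132.9 xang 131.1 Frad 3.6 Ftan -1.7 z 0.0724 q6 -0.7
```

drive_tool(
  increments=[
    {"offset": [-0.11, -0.77, 0], "dr": [0, 0, -7.5]},
    {"offset": [-0.07, -0.77, 0], "dr": [0, 0, -7.5]},
    {"offset": [-0.07, -0.77, 0], "dr": [0, 0, -7.5]},
    {"offset": [-0.06, -0.77, 0], "dr": [0, 0, -7.5]},
    {"offset": [-0.06, -0.77, 0], "dr": [0, 0, -7.5]},
    {"offset": [-0.06, -0.77, 0], "dr": [0, 0, -7.5]},
  ],
)

```text
t: 21.2
eef_pos: [0.4719, 0.0375, 0.072]
eef_rot: [-0.002, 0.034, 0.999, 0.0]
contact_force: [-2.6, 2.6, 0.7]
opening: 0.0001
```

```bash
python3 m.py scene
```

```text
t 21.2 r 0.0627 phi 176.8 xang 176.2 Frad 2.8 Ftan -2.4 z 0.072 q6 -1.57
brass 4 [268.8 221. ] r 0.0468 ang -71.8
brass 3 [302.7 231.7] r 0.0605 ang 113.8
net 0.69 r 0.0482 ang -66.3
```

drive_tool(
  increments=[
    {"offset": [-0.13, -0.78, 0], "dr": [0, 0, -7.5]},
    {"offset": [-0.06, -0.78, 0], "dr": [0, 0, -7.5]},
    {"offset": [-0.06, -0.78, 0], "dr": [0, 0, -7.5]},
    {"offset": [-0.06, -0.78, 0], "dr": [0, 0, -7.5]},
    {"offset": [-0.06, -0.78, 0], "dr": [0, 0, -7.5]},
    {"offset": [-0.06, -0.78, 0], "dr": [0, 0, -7.5]},
    {"offset": [-0.06, -0.78, 0], "dr": [0, 0, -7.5]},
    {"offset": [2, 0, 0], "dr": [0, 0, 0]},
    {"offset": [0, 0, 0], "dr": [0, 0, 0]},
    {"offset": [0, 0, 0], "dr": [0, 0, 0]},
  ],
)

```text
t: 22.3
eef_pos: [0.4831, -0.027, 0.0724]
eef_rot: [0.0, -0.408, 0.913, -0.0]
contact_force: [0.6, 0.3, -0.9]
opening: -0.0001
```

```bash
python3 m.py scene; python3 m.py top
python3 - <<'E'
from pl import *
sync(229)
a=json.load(open("cmd.json"))["a"]
rows([(.083,a-8.5*k) for k in range(1,3)])
E
```

```text
t 22.3 r 0.0798 phi -130.1 xang 228.1 Frad -0.6 Ftan 0.3 z 0.0724 q6 -2.61
brass 3 [267.7 230.3] r 0.0466 ang -20.5
brass 3 [302.7 231.7] r 0.0605 ang 113.8
net 0.64 r 0.0479 ang -13.5
t 22.4 r 0.0794 phi -129.9 xang 228.2 Frad 0.0 Ftan 0.0 z 0.0725 q6 -2.61
sync [ 0.48345201 -0.0268784   0.07244013] 228.26376186619945
[{"offset": [0.33, 1.41, 0], "dr": [0, 0, 8.5]}, {"offset": [-0.09, 1.23, 0], "dr": [0, 0, 8.5]}]
```

Ring ≈ 539°, about 181° left. Returning about 204°.

drive_tool(
  increments=[
    {"offset": [0.33, 1.41, 0], "dr": [0, 0, 8.5]},
    {"offset": [-0.09, 1.23, 0], "dr": [0, 0, 8.5]},
    {"offset": [-0.09, 1.23, 0], "dr": [0, 0, 8.5]},
    {"offset": [-0.09, 1.22, 0], "dr": [0, 0, 8.5]},
    {"offset": [-0.09, 1.23, 0], "dr": [0, 0, 8.5]},
    {"offset": [-0.09, 1.23, 0], "dr": [0, 0, 8.5]},
    {"offset": [-0.09, 1.22, 0], "dr": [0, 0, 8.5]},
    {"offset": [-0.09, 1.23, 0], "dr": [0, 0, 8.5]},
    {"offset": [-0.1, 1.23, 0], "dr": [0, 0, 8.5]},
    {"offset": [-0.09, 1.22, 0], "dr": [0, 0, 8.5]},
  ],
)

```text
t: 23.5
eef_pos: [0.4675, 0.0832, 0.0723]
eef_rot: [0.0, 0.318, 0.948, -0.0]
contact_force: [0.0, -1.0, 0.2]
opening: 0.0002
```

drive_tool(
  increments=[
    {"offset": [-0.09, 1.23, 0], "dr": [0, 0, 8.5]},
    {"offset": [-0.09, 1.23, 0], "dr": [0, 0, 8.5]},
    {"offset": [-0.09, 1.22, 0], "dr": [0, 0, 8.5]},
    {"offset": [-0.09, 1.23, 0], "dr": [0, 0, 8.5]},
    {"offset": [-0.09, 1.23, 0], "dr": [0, 0, 8.5]},
    {"offset": [-0.09, 1.22, 0], "dr": [0, 0, 8.5]},
    {"offset": [-0.09, 1.23, 0], "dr": [0, 0, 8.5]},
    {"offset": [-0.09, 1.23, 0], "dr": [0, 0, 8.5]},
    {"offset": [-0.1, 1.23, 0], "dr": [0, 0, 8.5]},
    {"offset": [-0.09, 1.22, 0], "dr": [0, 0, 8.5]},
  ],
)

```text
t: 24.5
eef_pos: [0.5782, 0.1039, 0.0722]
eef_rot: [0.0, 0.875, 0.484, 0.0]
contact_force: [0.2, 0.0, -0.0]
opening: -0.0002
```

drive_tool(
  increments=[
    {"offset": [-0.09, 1.23, 0], "dr": [0, 0, 8.5]},
    {"offset": [-0.09, 1.23, 0], "dr": [0, 0, 8.5]},
    {"offset": [-0.09, 1.22, 0], "dr": [0, 0, 8.5]},
    {"offset": [-0.09, 1.23, 0], "dr": [0, 0, 8.5]},
    {"offset": [-0.09, 1.23, 0], "dr": [0, 0, 8.5]},
    {"offset": [0, 0, 0], "dr": [0, 0, 0]},
    {"offset": [0, 0, 0], "dr": [0, 0, 0]},
  ],
)

```text
t: 25.2
eef_pos: [0.6136, 0.0556, 0.0721]
eef_rot: [0.0, 0.99, 0.139, -0.0]
contact_force: [-1.1, 0.9, -0.8]
opening: 0.0003
```

```bash
python3 m.py scene;python3 m.py top
python3 - <<'E'
from pl import *
sync(16)
a=json.load(open("cmd.json"))["a"]
rows([(.073,a),(.063,a)]+[(.0601,a+7.5*k) for k in range(1,9)])
E
```

```text
t 25.2 r 0.082 phi 15.3 xang 16.0 Frad -0.9 Ftan 1.1 z 0.0721 q6 1.27
brass 3 [302.7 231.7] r 0.0605 ang 113.8
net 0.8 r 0.0461 ang -27.7
t 25.3 r 0.0818 phi 15.5 xang 16.0 Frad -0.5 Ftan 0.2 z 0.0721 q6 1.27
net 0.46 r 0.0427 ang -13.9
sync [0.61335801 0.05587733 0.07220877] 15.906697906357024
[{"offset": [-0.91, 0.03, 0], "dr": [0, 0, 0.0]}, {"offset": [-1.0, 0.0, 0], "dr": [0, 0, 0.0]}, {"offset": [-0.34, -0.79, 0], "dr": [0, 0, -7.5]}, {"offset": [-0.05, -0.78, 0], "dr": [0, 0, -7.5]}, {"offset": [-0.05, -0.78, 0], "dr": [0, 0, -7.5]}, {"offset": [-0.05, -0.79, 0], "dr": [0, 0, -7.5]}, {"offset": [-0.06, -0.78, 0], "dr": [0, 0, -7.5]}, {"offset": [-0.05, -0.79, 0], "dr": [0, 0, -7.5]}, {"offset": [-0.05, -0.78, 0], "dr": [0, 0, -7.5]}, {"offset": [-0.05, -0.79, 0], "dr": [0, 0, -7.5]}]
```

drive_tool(
  increments=[
    {"offset": [-0.91, 0.03, 0], "dr": [0, 0, 0]},
    {"offset": [-1.0, 0.0, 0], "dr": [0, 0, 0]},
    {"offset": [-0.34, -0.79, 0], "dr": [0, 0, -7.5]},
    {"offset": [-0.05, -0.78, 0], "dr": [0, 0, -7.5]},
    {"offset": [-0.05, -0.78, 0], "dr": [0, 0, -7.5]},
    {"offset": [-0.05, -0.79, 0], "dr": [0, 0, -7.5]},
    {"offset": [-0.06, -0.78, 0], "dr": [0, 0, -7.5]},
    {"offset": [-0.05, -0.79, 0], "dr": [0, 0, -7.5]},
    {"offset": [-0.05, -0.78, 0], "dr": [0, 0, -7.5]},
    {"offset": [-0.05, -0.79, 0], "dr": [0, 0, -7.5]},
  ],
)

```text
t: 26.4
eef_pos: [0.5512, 0.093, 0.0728]
eef_rot: [0.0, 0.788, 0.616, 0.003]
contact_force: [5.1, 10.7, -3.5]
opening: -0.0001
```

```bash
python3 m.py scene
```

```text
t 26.4 r 0.0614 phi 74.2 xang 76.0 Frad 11.7 Ftan -2.0 z 0.0728 q6 0.28
brass 4 [302.5 231.5] r 0.0598 ang 114.2
brass 4 [280.5 236.5] r 0.044 ang 38.2
net 0.73 r 0.0367 ang 33.8
```

Ring ≈ 595°, about 125° left.

drive_tool(
  increments=[
    {"offset": [-0.05, -0.79, 0], "dr": [0, 0, -7.5]},
    {"offset": [-0.05, -0.79, 0], "dr": [0, 0, -7.5]},
    {"offset": [-0.06, -0.79, 0], "dr": [0, 0, -7.5]},
    {"offset": [-0.06, -0.79, 0], "dr": [0, 0, -7.5]},
    {"offset": [-0.06, -0.78, 0], "dr": [0, 0, -7.5]},
    {"offset": [-0.06, -0.78, 0], "dr": [0, 0, -7.5]},
    {"offset": [-0.06, -0.78, 0], "dr": [0, 0, -7.5]},
  ],
)

```text
t: 27.2
eef_pos: [0.4945, 0.081, 0.0724]
eef_rot: [-0.002, 0.434, 0.901, 0.0]
contact_force: [-2.6, 7.2, 5.4]
opening: 0.0002
```

```bash
python3 m.py scene
```

```text
t 27.2 r 0.0617 phi 130.4 xang 128.6 Frad 7.1 Ftan -2.7 z 0.0724 q6 -0.65
brass 4 [294.5 232.5] r 0.0424 ang 97.1
net 0.74 r 0.0439 ang 100.0
```

drive_tool(
  increments=[
    {"offset": [-0.09, -0.77, 0], "dr": [0, 0, -7.5]},
    {"offset": [-0.07, -0.77, 0], "dr": [0, 0, -7.5]},
    {"offset": [-0.07, -0.77, 0], "dr": [0, 0, -7.5]},
    {"offset": [-0.06, -0.77, 0], "dr": [0, 0, -7.5]},
    {"offset": [-0.06, -0.77, 0], "dr": [0, 0, -7.5]},
    {"offset": [-0.06, -0.77, 0], "dr": [0, 0, -7.5]},
  ],
)

```text
t: 27.9
eef_pos: [0.4722, 0.0398, 0.072]
eef_rot: [-0.003, 0.056, 0.998, 0.0]
contact_force: [-3.2, 2.6, 2.3]
opening: 0.0003
```

```bash
python3 m.py scene
```

```text
t 27.9 r 0.0625 phi 174.7 xang 173.6 Frad 3.4 Ftan -2.3 z 0.072 q6 -1.52
brass 4 [298.  225.2] r 0.0434 ang 141.6
brass 3 [302.7 231.7] r 0.0605 ang 113.8
net 0.68 r 0.0408 ang 144.7
```

drive_tool(
  increments=[
    {"offset": [-0.11, -0.77, 0], "dr": [0, 0, -7.5]},
    {"offset": [-0.06, -0.77, 0], "dr": [0, 0, -7.5]},
    {"offset": [-0.04, -0.5, 0], "dr": [0, 0, -5]},
    {"offset": [0, 0, 0], "dr": [0, 0, 0]},
    {"offset": [2, 0, 0], "dr": [0, 0, 0]},
    {"offset": [3, 0, 0], "dr": [0, 0, 0]},
    {"offset": [0, 0, -5], "dr": [0, 0, 0]},
    {"offset": [0, 0, -5], "dr": [0, 0, 0]},
    {"offset": [0, 0, -5], "dr": [0, 0, 0]},
    {"offset": [0, 0, 0], "dr": [0, 0, 0]},
  ],
)

```text
t: 29.0
eef_pos: [0.4334, 0.0071, 0.2285]
eef_rot: [0.006, -0.114, 0.993, -0.002]
contact_force: [0.5, -0.6, -0.1]
opening: 0.0001
```

```bash
python3 m.py scene
python3 - <<'E'
from h import *
o=[cv2.resize(read_camera("top")["img"][145:225,233:313],(400,400),interpolation=2),cv2.resize(read_camera("scene")["img"][195:265,245:325],(400,400),interpolation=2)]
cv2.imwrite("pics/b3.png",np.hstack(o))
E
```

```text
t 29.0 r 0.1046 phi -165.1 xang 193.1 Frad -0.3 Ftan 0.7 z 0.2285 q6 -1.94
brass 3 [296.7 221.7] r 0.0442 ang 162.7
brass 3 [302.7 231.7] r 0.0605 ang 113.8
net 0.85 r 0.0432 ang 169.2
net 0.3 r 0.2043 ang 58.8
```

View pics/b3.png

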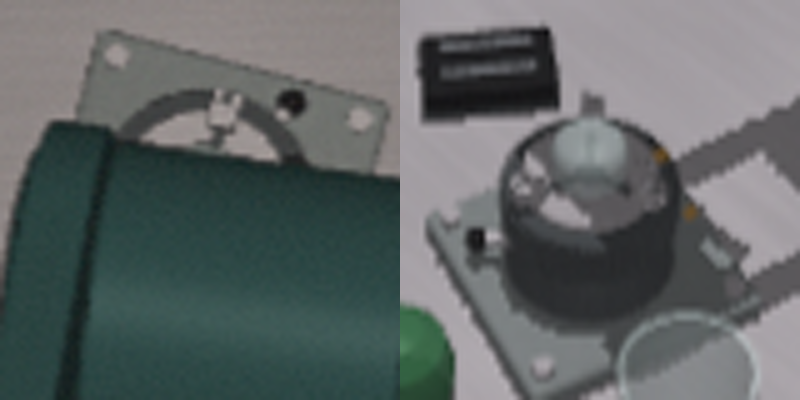

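The mark is back in line with the pip (scene panel: mark at (660,155), pip at (690,212)). Its bearing is 162.7°, against about 163.5° at the start. In the top panel the jaw at (225,105) now reaches nearly to the ring's outer edge, which fits 8 mm of travel (two turns). The glass is upright and the arm is clear.

```bash
python3 -c "
from h import *
print(order.sign_off(), sense()['t'])"
```

```text
the job is handed in; nothing more can be done
the job is handed in; nothing more can be done
```

I turned the ring two full turns anticlockwise in three strokes of the shut fingertip round the outside of the rim. I then drew the finger back clear, raised the arm and handed the job in. The clock was at about 29 s of the 61 s allowed.

**Ring position:** the last check puts the brass mark at 162.7°, against about 163.5° when tight, so it is back in line with the pip. Counting mark positions between strokes gives about 719°, or 12.55 rad. The jaws have also moved out by what looks like the expected 8 mm.

**Glass and bench:** in the last pictures the glass stands upright in the chuck. The tumbler, paperweight and handpad look where they were; I did not re-measure them. The tool read no force at the end beyond sensor noise.

**What went less well:**
- The finger came off the ring late in the first stroke, which cost about 50° of travel. I made that up later.
- The last joint reached the end of its range (−2.98 rad) once, at the end of that stroke. It showed no fault, and I kept clear of it afterwards.
- The networks' mark estimates were up to 17° from the colour-based ones on several readings. I went by the colour-based readings, backed by how far the finger had moved.

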